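# Switch off and lock the heated-bench isolator

### The arm

A 6-joint arm with a two-finger parallel gripper is mounted at the origin on the work surface. World frame = base frame: x ahead of the robot, y to its left, z up, the work surface at z = 0. Lengths are in m, angles in rad, forces in N, time in s.
With the tool pointing down it reaches from about 0.15 to 0.775 m from the base axis. Payload 6.1 kg.
Tool frame: the origin (TCP) lies between the finger pads; the fingertips stand 19 mm ahead of it and the grasp point (between the pads) is the TCP; z points along the fingers, y is the line along which they close (so a half turn about z gives the same grasp; the last joint's range is limited). The gripper opens to 85 mm and grips with 20 to 120 N. Pads are 22 mm wide; open, the fingers measure 114 mm over their backs; the gripper's body (76 mm by 85 mm) begins 54 mm behind the grasp point. The pads swing forward as they close: fully open they stand 13 mm farther back than shut.
Start: joints at [-1.237, 0.126, -0.04, 1.405, 0, 1.571], TCP at [0.172, -0.496, 0.25] pointing down, gripper open.
Joint ranges: [-2.72, 2.72], [-0.95, 1.95], [-1.27, 1.35], [-1.78, 2.02], [-1.46, 1.47], [-3.14, 3.14]. Speed limits (rad/s): [2.39, 2.39, 3.01, 3.14, 3.14, 3.14].

### API

Orientations are given as [roll, pitch, yaw] about the fixed x, y, z axes, in that order (R = Rz(yaw) Ry(pitch) Rx(roll)).
In Python, from workcell import status, cams, r gives the robot as it stands.
- The arm moves only by the tool drive_tool, never from a script. Its argument "commands" is a list of rows, each a list of 5 numbers: the opening, from 0 (shut) to 1 (fully open), then the shift along the tool's x, y, z each as a share of 40 cm, from -1 to 1, then the turn about the tool's z as a share of 90 degrees, from -1 to 1. In form: [[hand, dx, dy, dz, roll], ...]. A call has 1 to 20 rows; each row is the pose to reach, as a shift and turn from the pose commanded when the call began, along the tool's axes at that moment; what a row does not reach only later rows make up. A row lasts 1/8 s, in which the tool goes at most 62.5 mm and 10.7 degrees, less where a joint would pass 70% of its speed; a pose out of reach is approached as far as the arm can. A call with a number of a shift or a turn outside -1 to 1 is refused whole. A call with a gripper value outside its range is refused whole. The fingers move at their own pace and stop on an object; the grip force is fixed at half the most. Time passes only in rows, so rows that repeat a pose let the fingers close. It gives the time, the measured TCP pose, the force, the opening and the grip force at its end, in the units of the state.
- status.get_obs(): the state, without advancing time (a new reading comes with each control period).
- cams.get_image(name): name is "side" or "top" or "wrist"; returns (picture, depth): 420x560x3 uint8, blue, green, red; 420x560 float32, m along the optical axis (not along the pixel's ray), 0 where there is no reading.
- cams.calibration(name): a dict with "fx", "fy", "cx", "cy" (pixels), "D" ([k1, k2, p1, p2, k3] as OpenCV has them; the pictures are not rectified), "R" (3x3) and "t" (3): a world point X has camera coordinates R X + t. Camera axes: x right, y down, z forward; pixel columns grow to the right and rows downward; lengths in m; the calibration is good to about 2 mm. A picture is of the moment at which its call begins: read the wrist's pose just before it. calibration takes no time and is no camera call; for the wrist camera it gives the pose at the moment of the call.
- r.job_done(): hands the job in; it is judged then, once.
The state is a dict: "t": time; "joint_positions": joint angles; "dq": joint speeds; "joint_efforts": joint torques, N m; "tool_pos": TCP position; "ee_rot": TCP orientation; "ft_force": force on the tool from outside, world axes, zero at the start; "torque": the same for the moment, N m; "gripper_width": opening from 0.0 (shut) to 1.0 (fully open); "grip_force": force on a finger pad.
Only numpy, scipy, OpenCV 4.12 (cv2) and the standard library are available. Lean on these libraries where they do the work, as an engineer would, in place of code of your own. Each camera call takes 0.05 s, during which the arm holds its last target. There are 200 camera calls.

### The job

Before the propagation bench is wetted, switch off its power isolator: turn the blade handle a quarter turn back to its off detent, so that its outer end lies against the upright steel lug. Then take the large sprung clip from the wooden rack and clip it over the blade and the lug together, pushed well down onto them, so that nobody can turn the handle on; let go and leave the clip standing there. Do not disturb the small wooden label clip or the other things on the bench.

Things in the scene. Friction and masses are not known exactly. Their poses are not given: they have to be found in the camera images.
- isolator: Fixed grey enclosure with a white cover, 170 (x) x 150 (y) x 60 mm high, on two steel straps, with a stub cable gland on its +y side. Origin: centre of its underside. The blade handle turns about a vertical axis 45 mm to -x and 30 mm to +y of the centre (point hub). On top at (+41, +30) mm stands the fixed steel lug.
- hub (a point): Point on the handle's vertical turning axis, at the height of the blade's top edge (104 mm above the enclosure's underside); axes as the isolator.
- handle (a joint): Angle of the black blade handle, rad: 0 = off, 1.571 = on, both stops with over-centre detents (up to about 0.25 N m; past the middle it snaps home). Off: the blade points from the hub to the isolator's +x. On: to its -y. It turns on clockwise seen from above, off anticlockwise. It starts on.
- handle_grip (a point): Point on the blade's top edge 35 mm out from the hub; turns with the handle, x axis outwards along the blade. The blade's grip part is an upright plate 10 mm thick and 32 mm high, from 25 mm behind to 60 mm beyond the hub axis; its top edge is 104 mm and its lower edge 72 mm above the enclosure's underside (hub disc below it, cover at 60 mm).
- fin: The outer end of the blade, 58 to 100 mm from the hub: an upright plate 4.8 mm thick, 32 mm high, top edge level with the blade's. Turns with the handle; origin on the hub axis at the cover, x axis outwards along the blade.
- lug: Fixed upright steel plate on the cover, 28 mm along the isolator's x, 4.8 mm thick, 44 mm high, top edge level with the blade's. Origin on the cover under point lock. With the handle off the fin stands beside it with a gap of under 1 mm: together they are a double plate 10.4 mm thick.
- lock (a point): Middle of the top edge of the double plate that lug and fin make when the handle is off: 86 mm from the hub along the isolator's x, 104 mm above the enclosure's underside. Axes as the isolator: the double plate runs along x and its thickness is along y.
- clip: The large sprung clip, grey plastic with steel pivot, 24 mm wide (y), 78 mm high, 80 g: two flat jaws point down, two finger levers point up and outwards, closing along x. Starts clipped on the rack's batten. This body is the half with the -x jaw; origin midway between the jaw tips, z up. It leans 0.25 rad when the levers are squeezed level from both sides.
- clip_levers (a point): Where to pinch the levers, across the clip's x: midway between them, 35 mm above the pivot. The levers reach 4 to 46 mm above the pivot. On a 10.4 mm plate their outsides are 50 mm apart at the top, about 44 mm here. Squeezed (about 10 N) until parallel they are 28 mm apart and the mouth opens to about 17 mm at its narrowest and 26 mm at the tips (the jaws touch a plate with their lower 16 mm).
- clip_pivot (a point): Centre of the clip's pivot barrel (12 mm diameter, along the clip's y), 32 mm above the jaw tips. The barrel's underside, 6 mm below this point, is the roof of the mouth: the clip is fully down on a plate when the roof meets the plate's top edge. It may creep up 3 to 5 mm as it is let go.
- clip_jaw (a joint): Opening angle of the clip's other half, rad: about 0 with the jaws flat on a plate 10.4 mm thick, 0.5 fully squeezed open (levers parallel, stop), -0.2 fully closed on nothing. A spring closes it.
- rack: Fixed wooden clip rack: foot 80 (x) x 220 (y) x 12 mm and an upright batten 10.4 mm thick (x), 200 mm long (y), with its top edge 90 mm above the bench. Origin: centre of its underside. The large clip and the small label clip sit on it.
- labelclip: Small wooden label clip, 10 mm wide, 50 mm high, narrow and straight, on the same batten; its top is 122 mm above the bench. Leave alone. Origin: centre of its lower end.
- timer: Fixed grey mist timer box 110 x 100 x 70 mm with a round black dial on top (overall 95 mm high). Not the isolator. Origin: centre of its underside.
- riser: Fixed upright mist pipe, 22 mm diameter, 420 mm tall, on a foot 80 mm across: keep the arm clear. Origin: centre of its foot.
- taperoll: Roll of tape lying flat, 92 mm diameter, 25 mm high. Bystander. Origin: centre of its underside.
- pot: Small terracotta pot, 70 mm diameter, 70 mm high. Bystander. Origin: centre of its underside.
- bottle: Closed white bottle, 64 mm diameter, 190 mm tall. Bystander. Origin: centre of its underside.
- jar: Glass jar with a lid, 64 mm diameter, 85 mm tall. Bystander. Origin: centre of its underside.
- packets: Bundle of seed packets 80 x 110 x 22 mm. Bystander. Origin: centre of its underside.
- notebook: Notebook 150 x 210 x 12 mm lying flat. Bystander. Origin: centre of its underside.
- trowel: Flat hand trowel 240 mm long lying along its x. Bystander. Origin: its middle, at the underside.
- carton: Open cardboard box 130 x 150 x 90 mm. Bystander. Origin: centre of its underside.
There are look-alikes about, which are no part of the job. Several things have the shape of the clip; the one meant has the colours described above.

How it is judged:
By the outcome, as a careful person would: the job done as asked, in the order asked, and still so for the second after the job is handed in, with the robot touching nothing.
It also fails if it takes over 72 s, if anything falls off the work surface, if the arm or the gripper's body presses on something with over 40 N, if the wrist force passes 120 N, or if a joint passes its speed limit or range.

## Working session

There is one attempt and no reset: what is moved stays moved. The work goes in short steps, Python scripts to look and compute and a tool call to move; the robot and the scene stay as the last step left them, time stands still between calls to the robot, and variables do not carry over. Pictures are saved under pics/ and viewed, at most 12 in all, crops included, and the job is handed in when it is done.

Besides the shell and the picture viewer there is one more tool, called after "Call:" by a JSON object that holds its "method" and its "body". drive_tool: Moves the arm, as the interface text tells. Its arguments: {"type":"object","properties":{"commands":{"type":"array"}},"required":["commands"]}

```bash
ls && mkdir -p pics && python3 - <<'E'
from workcell import status,cams,r
import cv2,numpy as np
o=status.get_obs();print(o)
ims=[]
for n in("top","side"):
    im,d=cams.get_image(n);c=cams.calibration(n);np.savez(f"{n}0.npz",im=im,d=d,**{k:np.array(v) for k,v in c.items()})
    print(n,{k:np.round(v,4).tolist() for k,v in c.items()},(d>0).mean())
    cv2.imwrite(f"pics/{n}0.png",im)
E
```

```text
pics
{'t': 0.0, 'joint_positions': array([-1.23701161e+00,  1.26376602e-01, -4.06135852e-02,  1.40542462e+00,
        2.33290202e-05,  1.57082097e+00]), 'dq': array([ 0.00048135, -0.00084101,  0.0010965 ,  0.00017846,  0.00050437,
       -0.00250307]), 'joint_efforts': array([ 5.15284100e-04, -4.35920262e+01,  3.52919805e+01,  1.72994169e-02,
       -4.56371325e-06, -2.47033487e-07]), 'tool_pos': array([ 0.1718791 , -0.49565321,  0.24952769]), 'ee_rot': array([-3.13997418e+00, -2.32891094e-05,  3.33760035e-01]), 'ft_force': array([-0.3988059 ,  0.67226526,  0.09194376]), 'torque': array([-0.02686372,  0.03805477, -0.04368726]), 'grip_force': 0.0, 'gripper_width': 1.0059338067154178}
top {'fx': 540.0353, 'fy': 540.0353, 'cx': 286.0209, 'cy': 207.1618, 'D': [-0.0814, 0.0, 0.0, 0.0, 0.0], 'R': [[-0.0227, -0.9996, 0.0152], [-0.9894, 0.0203, -0.1435], [0.1432, -0.0183, -0.9895]], 't': [-0.0522, 0.5189, 1.9228]} 0.9960076530612245
side {'fx': 420.8824, 'fy': 420.8824, 'cx': 279.3164, 'cy': 214.99, 'D': [-0.111, 0.0, 0.0, 0.0, 0.0], 'R': [[0.9875, -0.1565, 0.0184], [-0.0593, -0.4773, -0.8767], [0.146, 0.8647, -0.4806]], 't': [-0.5188, 0.1037, 1.4608]} 0.9949744897959184
```

View pics/top0.png

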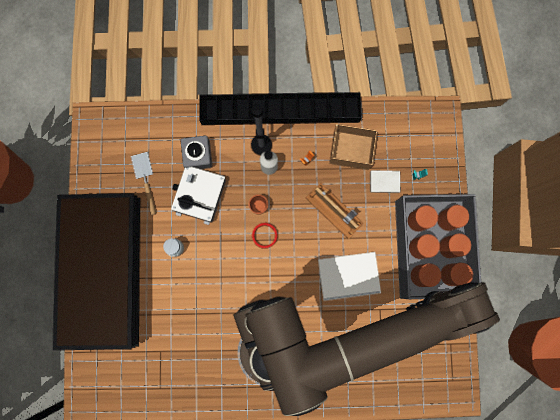

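View pics/side0.png

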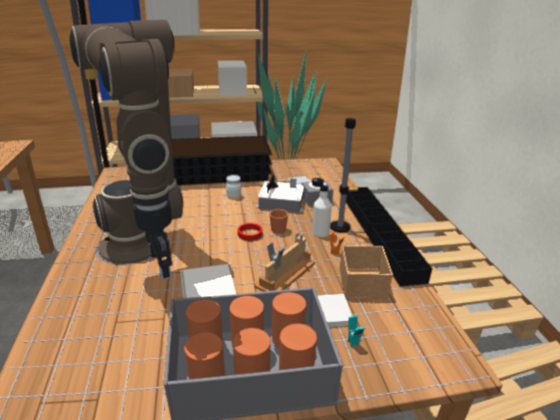

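The top view shows the isolator's white cover near (200,193), with the black handle at (190,202). The rack is near (335,210), with the grey clip at about (350,213) and the label clip at about (322,192). Orange and teal look-alikes lie at (308,157) and (420,174). The side view shows the isolator near (283,193) and the rack near (287,262).

```bash
cat > h.py <<'E'
import numpy as np,cv2
def load(f): return dict(np.load(f))
def K(c): return np.array([[c['fx'],0,c['cx']],[0,c['fy'],c['cy']],[0,0,1.]])
def rays(c,uv):
    p=cv2.undistortPoints(np.array(uv,float).reshape(-1,1,2),K(c),np.array(c['D'],float))[:,0]
    R=np.array(c['R']);return -R.T@c['t'],np.c_[p,np.ones(len(p))]@R
def plane(c,uv,z):
    o,d=rays(c,uv);return o+d*((z-o[2])/d[:,2])[:,None]
def cloud(c,d):
    H,W=d.shape;uv=np.stack(np.meshgrid(np.arange(W),np.arange(H)),-1).reshape(-1,2)
    o,r=rays(c,uv);return (o+r*d.reshape(-1,1)).reshape(H,W,3)
def proj(c,X):
    return cv2.projectPoints(np.array(X,float).reshape(-1,1,3),cv2.Rodrigues(np.array(c['R']))[0],np.array(c['t'],float),K(c),np.array(c['D'],float))[0][:,0]
def tri(c1,uv1,c2,uv2):
    o1,d1=rays(c1,[uv1]);o2,d2=rays(c2,[uv2]);A=np.c_[d1[0],-d2[0]]
    s=np.linalg.lstsq(A,o2-o1,rcond=None)[0];a=o1+d1[0]*s[0];b=o2+d2[0]*s[1];return (a+b)/2,np.linalg.norm(a-b)
E
python3 - <<'E'
from h import *
T=load('top0.npz');P=cloud(T,T['d']);im=T['im']
def rep(nm,u0,u1,v0,v1,z0,z1,white=False):
    Q=P[v0:v1,u0:u1];m=(Q[...,2]>z0)&(Q[...,2]<z1)
    if white: m&=(im[v0:v1,u0:u1].min(-1)>150)
    n,l,s,c=cv2.connectedComponentsWithStats(m.astype(np.uint8))
    for k in range(1,n):
        if s[k,4]<4: continue
        q=Q[l==k];(cx,cy),(w,h),a=cv2.minAreaRect(q[:,:2].astype(np.float32)*1000)
        print(nm,s[k,4],'c',round(cx),round(cy),'wh',round(w),round(h),'ang',round(a,1),'z',np.percentile(q[:,2],[5,50,95]).round(3),'px',c[k].round(1)+[u0,v0])
rep('cover',165,240,160,230,.05,.07); rep('blade',165,240,160,230,.085,.12)
rep('foot',300,370,178,245,.006,.02); rep('batten',300,370,178,245,.08,.096);rep('above',300,370,178,245,.1,.2)
rep('bottle',255,285,110,180,.1,.5)
a=cv2.resize(im[160:230,160:240],None,fx=5,fy=5,interpolation=2);b=cv2.resize(im[175:245,300:380],None,fx=5,fy=5,interpolation=2)
S=load('side0.npz')['im'];c=cv2.resize(S[165:235,245:325],None,fx=5,fy=5,interpolation=2)[:240];d=cv2.resize(S[230:300,245:325],None,fx=5,fy=5,interpolation=2)[:240]
cv2.imwrite('pics/crop.png',np.r_[np.c_[a,b],np.c_[c,d]])
E
```

```text
cover 1773 c 593 250 wh 159 212 ang 72.6 z [0.053 0.061 0.069] px [198.8 190.6]
blade 20 c 622 272 wh 8 27 ang 69.3 z [0.086 0.101 0.108] px [191.1 177.4]
blade 100 c 528 260 wh 125 11 ang 71.9 z [0.088 0.103 0.11 ] px [192.2 203.3]
foot 6 c 624 -237 wh 8 8 ang 84.5 z [0.007 0.009 0.011] px [331.7 179. ]
foot 7 c 615 -297 wh 5 15 ang 42.8 z [0.006 0.009 0.013] px [347.9 180.9]
foot 4 c 620 -121 wh 8 3 ang 27.4 z [0.007 0.009 0.011] px [300.8 180.8]
foot 529 c 495 -224 wh 233 100 ang 26.9 z [0.007 0.012 0.019] px [329.1 212.7]
foot 5 c 608 -239 wh 14 4 ang 27.9 z [0.008 0.009 0.012] px [332.4 183.2]
foot 6 c 609 -319 wh 7 4 ang 86.1 z [0.007 0.009 0.011] px [354.  182.5]
foot 4 c 602 -295 wh 7 8 ang 61.7 z [0.007 0.01  0.011] px [348.  184.8]
foot 4 c 594 -143 wh 7 4 ang 86.8 z [0.007 0.009 0.009] px [307.2 187.5]
foot 16 c 586 -350 wh 34 19 ang 88.7 z [0.006 0.008 0.012] px [362.6 188.6]
foot 150 c 541 -249 wh 120 26 ang 43.4 z [0.007 0.013 0.019] px [336.9 202.1]
foot 7 c 584 -297 wh 19 7 ang 72.8 z [0.007 0.008 0.01 ] px [348.4 188.9]
foot 4 c 579 -235 wh 8 3 ang 57.3 z [0.007 0.00
[... 2216 characters left out ...]
 [0.083 0.09  0.095] px [334.7 206.6]
batten 28 c 446 -297 wh 32 11 ang 46.6 z [0.083 0.09  0.095] px [352.6 223.5]
above 25 c 553 -195 wh 10 24 ang 44.4 z [0.103 0.114 0.13 ] px [323.6 193.4]
above 85 c 466 -278 wh 22 49 ang 43.4 z [0.101 0.12  0.142] px [349.2 216.4]
bottle 239 c 758 22 wh 31 31 ang 88.0 z [0.147 0.278 0.423] px [259.3 124.9]
bottle 264 c 676 -4 wh 60 62 ang 88.9 z [0.111 0.133 0.193] px [268.6 159.8]Traceback (most recent call last):
  File "<stdin>", line 16, in <module>
cv2.error: OpenCV(4.12.0) /io/opencv/modules/imgcodecs/src/loadsave.cpp:1058: error: (-215:Assertion failed) image.channels() == 1 || image.channels() == 3 || image.channels() == 4 in function 'imwrite_'
```

Depth and colour together give the isolator layout:

| Item | Position (mm) or angle |
|---|---|
| Hub | about (540, 296) |
| Lug | about (622, 272) |
| Isolator yaw | about -17.5° |
| Blade top | z about 0.103 |
| Batten direction | about 43.8°, top 0.090 |
| Clip | about (466, -278) |

The heights and sizes match the text. I'll pass over the rack first and look with the wrist camera.

Call:
{"method": "drive_tool", "body": {"commands": [[1,0.2,-0.14,-0.06,0],[1,0.4,-0.28,-0.125,0],[1,0.6,-0.4,-0.125,0],[1,0.65,-0.46,-0.125,0],[1,0.65,-0.46,-0.125,0],[1,0.65,-0.46,-0.125,0],[1,0.65,-0.46,-0.125,0],[1,0.65,-0.46,-0.125,0],[1,0.65,-0.46,-0.125,0]]}}

```text
t: 1.23
tool_pos: [0.3567, -0.2381, 0.3]
ee_rot: [-3.141, 0.0, 0.331]
ft_force: [0.2, 0.3, -0.1]
gripper_width: 1.0
grip_force: 0.0
```

```bash
cat > snap.py <<'E'
import sys
from workcell import status,cams
import cv2,numpy as np
from h import *
def snap(name,cam='wrist'):
    o=status.get_obs();c=cams.calibration(cam);im,d=cams.get_image(cam)
    np.savez(name+'.npz',im=im,d=d,**{k:np.array(v) for k,v in c.items()})
    cv2.imwrite(f'pics/{name}.png',im);print(o['t'],o['tool_pos'].round(4),np.degrees(o['ee_rot']).round(2),o['joint_positions'].round(2),o['ft_force'].round(1),o['gripper_width'])
if __name__=='__main__': snap(sys.argv[1],*(sys.argv[2:]))
E
python3 snap.py w1; python3 -c "
from h import *
c=load('w1.npz');print((-c['R'].T@c['t']).round(3),c['R'].round(3).tolist(),c['fx'])
P=cloud(c,c['d']);print((c['d']>0).mean())
m=(P[...,2]>.1)&(P[...,2]<.2);n,l,s,ce=cv2.connectedComponentsWithStats(m.astype(np.uint8))
for k in range(1,n):
    if s[k,4]>100: q=P[l==k];print(s[k,4],ce[k].round(),(q.mean(0)*1000).round(1),cv2.minAreaRect((q[:,:2]*1000).astype(np.float32)))"
```

```text
1.225 [ 0.3567 -0.2381  0.3   ] [-1.7998e+02  3.0000e-02  1.8980e+01] [-0.59 -0.05 -0.11  1.51 -0.    2.22] [ 0.2  0.3 -0.1] 0.9999374690026829
[ 0.422 -0.216  0.423] [[0.324, -0.946, 0.0], [-0.91, -0.312, 0.274], [-0.26, -0.089, -0.962]] 350.70790707235926
0.9962414965986395
1819 [378.  83.] [ 471.4 -284.7  119.7] ((467.97503662109375, -281.2686767578125), (24.672637939453125, 50.350738525390625), 44.508636474609375)
4982 [518. 241.] [ 385.  -471.2  117.4] ((392.9399108886719, -474.0552978515625), (11.016206741333008, 206.822998046875), 89.86631774902344)
2580 [542. 285.] [ 355.6 -511.4  126.9] ((357.4008483886719, -518.7788696289062), (75.65194702148438, 29.09463119506836), 4.524062156677246)
140 [501. 330.] [ 287.6 -517.6  105.3] ((290.2242736816406, -521.851806640625), (6.642587184906006, 35.98561477661133), 38.26360321044922)
604 [477. 411.] [ 187.3 -536.4  117.3] ((185.4254913330078, -536.383056640625), (8.220096588134766, 61.22853469848633), 1.631157398223877)
```

View pics/w1.png

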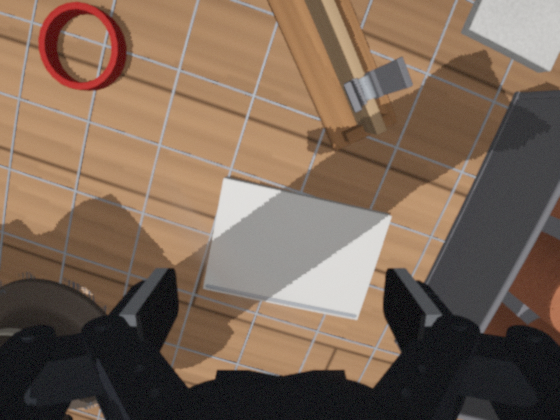

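The wrist view shows the grey clip at (378,83) on the batten's near end, which agrees with the depth value of (468,-281). Next I'll go to the isolator.

Call:
{"method": "drive_tool", "body": {"commands": [[0,0.07,-0.15,0,0.1],[0,0.14,-0.3,0,0.2],[0,0.2,-0.45,0,0.3],[0,0.27,-0.6,0,0.4],[0,0.34,-0.75,0,0.4],[0,0.4,-0.9,0,0.4],[0,0.45,-1,0,0.4],[0,0.45,-1,0,0.4],[0,0.45,-1,0,0.4],[0,0.45,-1,0,0.4],[0,0.45,-1,0,0.4],[0,0.45,-1,0,0.4]]}}

```text
t: 2.78
tool_pos: [0.3368, -0.0672, 0.3003]
ee_rot: [-3.094, 0.001, -0.235]
ft_force: [-0.2, -0.4, 0.8]
gripper_width: -0.003
grip_force: 0.0
```

```bash
python3 snap.py w2; python3 -c "
from h import *
c=load('w2.npz');P=cloud(c,c['d'])
m=(P[...,2]>.085)&(P[...,2]<.12);n,l,s,ce=cv2.connectedComponentsWithStats(m.astype(np.uint8))
for k in range(1,n):
    if s[k,4]>60: q=P[l==k];print(s[k,4],ce[k].round(),(q.mean(0)*1000).round(1),cv2.minAreaRect((q[:,:2]*1000).astype(np.float32)))"
```

```text
2.775 [ 0.3368 -0.0672  0.3003] [-1.7725e+02  8.0000e-02 -1.3450e+01] [-0.24 -0.21 -0.25  1.53  0.05  3.14] [-0.2 -0.4  0.8] -0.0026641660661055936
453 [516.  11.] [ 445.7 -293.8   93.2] ((447.386474609375, -290.9442443847656), (50.88894271850586, 15.047844886779785), 69.28718566894531)
```

View pics/w2.png

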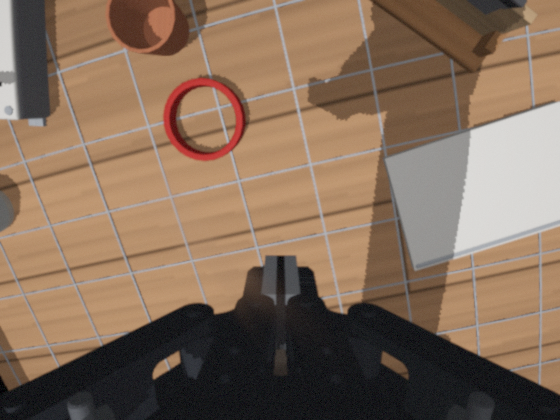

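Joint 6 has reached its limit at this yaw, so this wrist view shows only the tape roll, the pot and the rack. I'll take the other half-turn family, with yaw about 73° for looking and pushing, and turn back.

Call:
{"method": "drive_tool", "body": {"commands": [[0,0,0,0,-0.1],[0,0,0,0,-0.2],[0,0,0,0,-0.3],[0,0,0,0,-0.4],[0,0,0,0,-0.5],[0,0,0,0,-0.6],[0,0,0,0,-0.7],[0,0,0,0,-0.8],[0,0,0,0,-0.9],[0,0,0,0,-0.96],[0,0,0,0,-0.96],[0,0,0,0,-0.96]]}}

```text
t: 4.32
tool_pos: [0.3368, -0.0673, 0.3003]
ee_rot: [-3.137, -0.048, 1.271]
ft_force: [-0.7, 0.3, -0.1]
gripper_width: 0.004
grip_force: 0.0
```

A 2.75° tilt of the tool, left over from the blocked move, persists. It is tolerable. From here I compute shifts using the real tool axes.

```bash
cat > go.py <<'E'
import sys
from workcell import status
import numpy as np
from scipy.spatial.transform import Rotation as Ro
def sh(p,yaw=None):
    o=status.get_obs();R=Ro.from_euler('xyz',o['ee_rot']).as_matrix()
    d=R.T@(np.array(p)-o['tool_pos'])/.4
    y=np.degrees(o['ee_rot'][2]);return d.round(4),(None if yaw is None else round((y-yaw)/90,3))
if __name__=='__main__':
    a=[float(x) for x in sys.argv[1:]];print(sh(a[:3],a[3] if len(a)>3 else None))
E
python3 go.py .517 .072 .3 72.7
```

```text
(array([0.4649, 0.3279, 0.0215]), np.float64(0.002))
```

Call:
{"method": "drive_tool", "body": {"commands": [[0,0.12,0.08,0,0],[0,0.24,0.17,0,0],[0,0.36,0.25,0,0],[0,0.46,0.33,0,0],[0,0.46,0.33,0,0],[0,0.46,0.33,0,0],[0,0.46,0.33,0,0]]}}

```text
t: 5.2
tool_pos: [0.5161, 0.0691, 0.309]
ee_rot: [-3.138, -0.048, 1.272]
ft_force: [-0.8, 0.5, 0.9]
gripper_width: 0.0
grip_force: 0.0
```

```bash
python3 snap.py w3; python3 -c "
from h import *
c=load('w3.npz');P=cloud(c,c['d'])
for z0,z1 in((.085,.12),(.052,.068)):
  m=(P[...,2]>z0)&(P[...,2]<z1);n,l,s,ce=cv2.connectedComponentsWithStats(m.astype(np.uint8))
  for k in range(1,n):
    if s[k,4]>60: q=P[l==k];print(s[k,4],ce[k].round(),(q.mean(0)*1000).round(1),cv2.minAreaRect((q[:,:2]*1000).astype(np.float32)))"
```

```text
5.2 [0.5161 0.0691 0.309 ] [-179.77   -2.75   72.87] [0.11 0.11 0.07 1.52 0.05 1.98] [-0.8  0.5  0.9] 0.0002571169197390127
632 [231.  27.] [519.  228.8 100.4] ((519.2504272460938, 227.21534729003906), (57.02571105957031, 10.291595458984375), 71.69803619384766)
527 [526. 168.] [754.3  26.5 103. ] ((756.3240966796875, 25.93939971923828), (22.1599063873291, 11.8042631149292), 60.92860412597656)
1155 [441. 209.] [662.1  12.5 105.4] ((669.8428955078125, 5.067390441894531), (63.47195816040039, 38.48466110229492), 43.63349533081055)
152 [545. 377.] [ 759.6 -243.7   88.6] ((758.9547119140625, -244.6249542236328), (6.52324914932251, 43.7838020324707), 78.99920654296875)
198 [78.  3.] [374.3 316.5  56.5] ((373.01300048828125, 317.1731872558594), (7.055455207824707, 39.42800521850586), 69.67208862304688)
11920 [286.  38.] [566.5 215.   59.6] ((562.9697265625, 216.2203369140625), (73.59334564208984, 171.2034454345703), 72.73412322998047)
248 [405.   5.] [688.5 210.9  61.4] ((696.3875732421875, 210.03451538085938), (12.438419342041016, 43.39106750488281), 75.7847671508789)
378 [555.  24.] [845.4
[... 244 characters left out ...]
66503906)
325 [421. 200.] [660.3  12.7  60.1] ((665.4608154296875, 8.392650604248047), (62.5658073425293, 27.773860931396484), 47.2982177734375)
431 [304. 229.] [527.3  18.5  60.3] ((528.0059814453125, 28.716421127319336), (46.7023811340332, 61.183265686035156), 87.6266860961914)
130 [461. 303.] [ 682.5 -125.6   59.8] ((682.462890625, -126.12089538574219), (25.26665496826172, 7.1798481941223145), 30.388307571411133)
236 [483. 317.] [ 705.8 -154.5   59.8] ((705.2583618164062, -154.2532501220703), (24.465221405029297, 7.763402938842773), 33.86501693725586)
490 [531. 362.] [ 761.5 -243.5   59.6] ((762.6751708984375, -243.8164825439453), (3.9245219230651855, 86.2171630859375), 79.36683654785156)
```

View pics/w3.png

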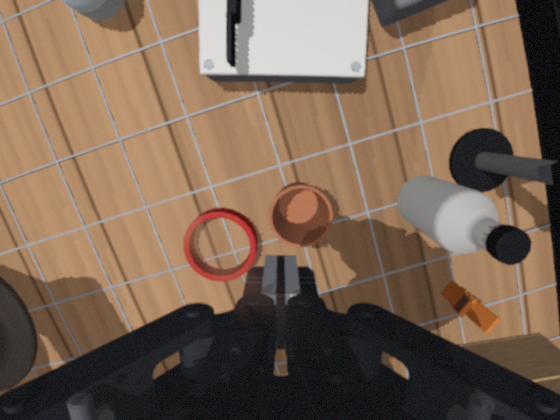

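The wrist view shows the blade from about (233,0) to (231,65) on the white cover. I'll move about 100 mm forward and measure.

Call:
{"method": "drive_tool", "body": {"commands": [[0,0.13,0,-0.02,0],[0,0.26,0,-0.04,0],[0,0.26,0,-0.04,0],[0,0.26,0,-0.04,0],[0,0.26,0,-0.04,0]]}}

```text
t: 5.88
tool_pos: [0.5468, 0.1671, 0.3298]
ee_rot: [-3.137, -0.048, 1.271]
ft_force: [-0.6, -0.6, 0.8]
gripper_width: -0.005
grip_force: 0.0
```

```bash
cat > iso.py <<'E'
import sys
from h import *
c=load(sys.argv[1]);P=cloud(c,c['d'])
for z0,z1 in((.09,.115),(.052,.068)):
  m=(P[...,2]>z0)&(P[...,2]<z1)&(abs(P[...,0]-.57)<.13)&(abs(P[...,1]-.25)<.12);n,l,s,ce=cv2.connectedComponentsWithStats(m.astype(np.uint8))
  for k in range(1,n):
    if s[k,4]>60: q=P[l==k];print(s[k,4],ce[k].round(),(q.mean(0)*1000).round(1),np.median(q[:,2]).round(4),cv2.minAreaRect((q[:,:2]*1000).astype(np.float32)))
E
python3 snap.py w4; python3 iso.py w4.npz
```

```text
5.875 [0.5468 0.1671 0.3298] [-179.76   -2.74   72.85] [0.28 0.21 0.24 1.57 0.04 2.15] [-0.6 -0.6  0.8] -0.004740136196863794
1266 [236.  99.] [532.5 267.8 102.5] 0.1033 ((529.8300170898438, 260.31890869140625), (123.11669921875, 10.41976547241211), 72.08734893798828)
219 [325.  68.] [623.3 271.2 101. ] 0.103 ((623.8250122070312, 271.7492980957031), (4.746184349060059, 28.163354873657227), 72.62250518798828)
19322 [289. 103.] [582.2 252.2  59.9] 0.0597 ((598.3568725585938, 250.6344757080078), (159.7665252685547, 217.5050048828125), 72.53541564941406)
```

View pics/w4.png

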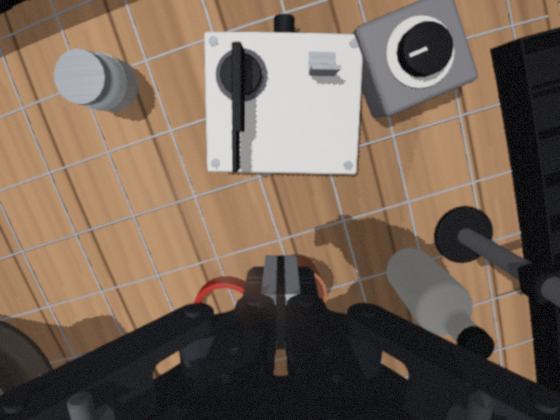

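The wrist view shows the hub at (240,72), the blade running down to (236,168), and the lug at (323,66). In the world frame:
- The hub is at (541, 296) mm.
- The lug is 86 mm from the hub, as expected.
- The isolator yaw is -17.4°, and the tops are at 0.103.

I'll place the closed fingers on the -x side of the blade.

```bash
python3 go.py .4904 .2616 .2 72.6;python3 go.py .4904 .2616 .104 72.6
```

```text
(array([ 0.1683, -0.2033,  0.3338]), np.float64(0.003))
(array([ 0.1568, -0.2023,  0.5735]), np.float64(0.003))
```

Call:
{"method": "drive_tool", "body": {"commands": [[0,0.08,-0.1,0.06,0],[0,0.168,-0.203,0.15,0],[0,0.168,-0.203,0.24,0],[0,0.168,-0.203,0.33,0],[0,0.165,-0.202,0.41,0],[0,0.16,-0.202,0.49,0],[0,0.157,-0.202,0.55,0],[0,0.157,-0.202,0.573,0],[0,0.157,-0.202,0.573,0],[0,0.157,-0.202,0.573,0]]}}

```text
t: 7.18
tool_pos: [0.4914, 0.2629, 0.1052]
ee_rot: [-3.139, -0.049, 1.273]
ft_force: [-0.4, 0.6, -0.5]
gripper_width: 0.003
grip_force: 0.0
```

Call:
{"method": "drive_tool", "body": {"commands": [[0,0.0,0.03,0,0],[0,-0.003,0.046,0,0],[0,-0.006,0.066,0,0],[0,-0.009,0.087,0,0],[0,-0.006,0.112,0,0],[0,-0.002,0.136,0,0],[0,0.008,0.157,0,0],[0,0.018,0.17,0,0],[0,0.028,0.182,0,0],[0,0.042,0.192,0,0],[0,0.055,0.2,0,0],[0,0.068,0.205,0,0],[0,0.068,0.205,0,0]]}}

```text
t: 8.8
tool_pos: [0.5772, 0.2651, 0.1048]
ee_rot: [-3.137, -0.048, 1.273]
ft_force: [-0.3, 0.2, -0.8]
gripper_width: -0.001
grip_force: 0.0
```

Call:
{"method": "drive_tool", "body": {"commands": [[0,-0.07,0,0,0],[0,-0.1,0,-0.12,0],[0,-0.15,0,-0.27,0],[0,-0.25,0,-0.42,0],[0,-0.25,0,-0.56,0],[0,-0.25,0,-0.56,0],[0,-0.25,0,-0.56,0]]}}

```text
t: 9.68
tool_pos: [0.5455, 0.1586, 0.3239]
ee_rot: [-3.138, -0.048, 1.273]
ft_force: [-0.4, -0.3, -0.9]
gripper_width: -0.0
grip_force: 0.0
```

```bash
python3 snap.py w5; python3 iso.py w5.npz; python3 -c "
import cv2;i=cv2.imread('pics/w5.png')[0:200,180:400];cv2.imwrite('pics/w5c.png',cv2.resize(i,None,fx=3,fy=3,interpolation=2))"
```

```text
9.675 [0.5455 0.1586 0.3239] [-179.78   -2.77   72.93] [0.26 0.2  0.22 1.56 0.04 2.13] [-0.4 -0.3 -0.9] -2.5377683391709e-06
1646 [273.  60.] [576.  283.4 102.2] 0.1033 ((577.3721313476562, 283.7690124511719), (11.004915237426758, 124.22389221191406), 71.72810363769531)
20004 [286.  97.] [579.4 250.   59.9] 0.0597 ((598.2880249023438, 249.72897338867188), (157.28045654296875, 217.29953002929688), 72.17977905273438)
```

View pics/w5c.png

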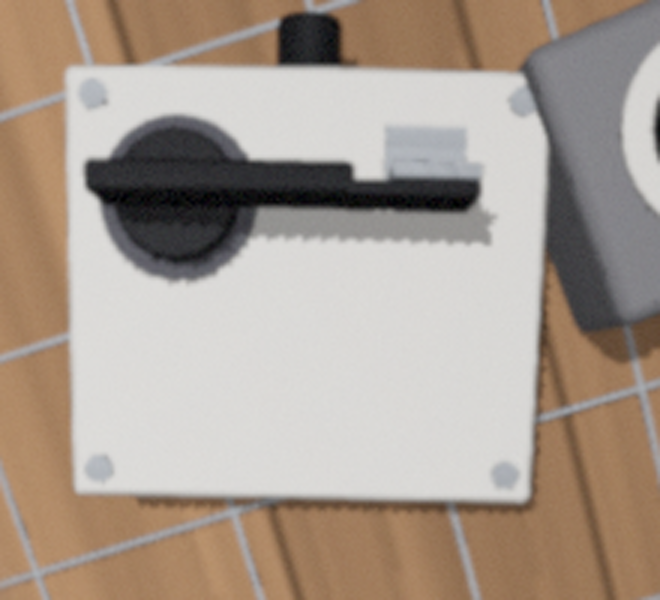

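The handle is off: the blade runs along the isolator's x, with the fin against the lug. I get the lock point at about (623.3, 269.2) mm and the yaw at -17.7°. Next I go to the clip, opening the gripper on the way.

Call:
{"method": "drive_tool", "body": {"commands": [[1,-0.08,0.01,-0.02,-0.11],[1,-0.16,0.02,-0.02,-0.23],[1,-0.24,0.03,-0.02,-0.35],[1,-0.32,0.05,-0.02,-0.47],[1,-0.4,0.06,-0.02,-0.59],[1,-0.45,0.07,-0.02,-0.7],[1,-0.45,0.07,-0.02,-0.82],[1,-0.45,0.07,-0.02,-0.94],[1,-0.45,0.07,-0.02,-1],[1,-0.45,0.07,-0.02,-1]]}}

```text
t: 10.98
tool_pos: [0.519, -0.0215, 0.3212]
ee_rot: [3.094, -0.008, 2.843]
ft_force: [0.2, -1.0, 0.1]
gripper_width: 1.0
grip_force: 0.0
```

```bash
python3 go.py .59 -.163 .33 224; python3 go.py .468 -.281 .24 224
```

```text
(array([-0.2734, -0.2844, -0.0375]), np.float64(-0.679))
(array([-0.0703, -0.6663,  0.1713]), np.float64(-0.679))
```

Call:
{"method": "drive_tool", "body": {"commands": [[1,-0.09,-0.09,-0.02,-0.11],[1,-0.18,-0.18,-0.03,-0.23],[1,-0.27,-0.28,-0.04,-0.35],[1,-0.27,-0.28,-0.04,-0.46],[1,-0.27,-0.28,-0.04,-0.57],[1,-0.27,-0.28,-0.04,-0.68],[1,-0.27,-0.28,-0.04,-0.68],[1,-0.27,-0.28,-0.04,-0.68]]}}

```text
t: 11.98
tool_pos: [0.5897, -0.161, 0.3326]
ee_rot: [3.114, 0.039, -2.375]
ft_force: [-0.1, -0.4, 0.7]
gripper_width: 1.002
grip_force: 0.0
```

```bash
python3 snap.py w6; cat > clip.py <<'E'
import sys
from h import *
c=load(sys.argv[1]);P=cloud(c,c['d'])
for z0,z1 in((.1,.15),(.132,.15),(.084,.096)):
  m=(P[...,2]>z0)&(P[...,2]<z1)&(abs(P[...,0]-.51)<.13)&(abs(P[...,1]+.235)<.13);n,l,s,ce=cv2.connectedComponentsWithStats(m.astype(np.uint8))
  for k in range(1,n):
    if s[k,4]>30: q=P[l==k];print(s[k,4],ce[k].round(),(q.mean(0)*1000).round(1),q[:,2].max().round(4),np.array(cv2.minAreaRect((q[:,:2]*1000).astype(np.float32))[0]).round(1),cv2.minAreaRect((q[:,:2]*1000).astype(np.float32))[1:])
E
python3 clip.py w6.npz
```

```text
11.975 [ 0.5897 -0.161   0.3326] [ 178.4     2.25 -136.08] [-0.29  0.32  0.39  1.64  0.05 -1.06] [-0.1 -0.4  0.7] 1.0023869850223437
291 [274. 126.] [ 555.1 -194.9  113.4] 0.1239 [ 555.2 -194.7] ((11.568123817443848, 20.898456573486328), 44.29534912109375)
1323 [273.  57.] [ 510.2 -239.2   89.7] 0.0959 [ 510.2 -234.1] ((108.30901336669922, 24.686630249023438), 48.936702728271484)
244 [274. 144.] [ 569.7 -180.8   89.5] 0.0917 [ 569.6 -180.6] ((23.923738479614258, 10.377962112426758), 43.866859436035156)
```

View pics/w6.png

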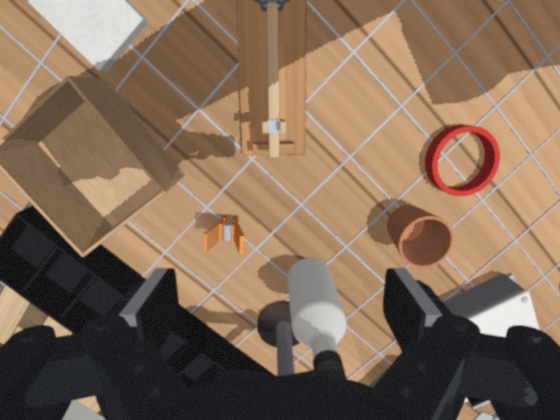

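The view shows the label clip at (274,127) on the batten. The large clip is just at the top edge, at (270,0). I'll move 80 mm closer.

Call:
{"method": "drive_tool", "body": {"commands": [[1,0.12,0,0,0],[1,0.2,0,0,0],[1,0.2,0,0,0],[1,0.2,0,0,0]]}}

```text
t: 12.52
tool_pos: [0.5326, -0.2166, 0.3301]
ee_rot: [3.115, 0.04, -2.373]
ft_force: [0.7, 0.2, -0.2]
gripper_width: 1.0
grip_force: 0.0
```

```bash
python3 snap.py w7;python3 clip.py w7.npz; python3 - <<'E'
from h import *
c=load('w7.npz');P=cloud(c,c['d']);m=(P[...,2]>.1)&(abs(P[...,0]-.468)<.04)&(abs(P[...,1]+.281)<.04);q=P[m]*1000
a=np.radians(43.9);b=np.array([np.cos(a),np.sin(a)]);n=np.array([-b[1],b[0]])
for z in range(100,145,6):
    s=q[(q[:,2]>=z)&(q[:,2]<z+6)]
    if len(s)>5: print(z,len(s),'along',(s[:,:2]@b).min().round(1),(s[:,:2]@b).max().round(1),'across',np.percentile(s[:,:2]@n,[0,10,50,90,100]).round(1))
m=(abs(P[...,2]-.09)<.004)&(abs(P[...,0]-.51)<.1)&(abs(P[...,1]+.235)<.1);s=P[m][:,:2]*1000
print('batten across',np.percentile(s@n,[2,50,98]).round(1))
l=cv2.fitLine(s.astype(np.float32),2,0,.01,.01);print(np.degrees(np.arctan2(l[1],l[0])))
cv2.imwrite('pics/w7c.png',cv2.resize(c['im'][0:190,180:400],None,fx=3,fy=3,interpolation=2))
E
```

```text
12.525 [ 0.5326 -0.2166  0.3301] [ 178.47    2.31 -135.95] [-0.41  0.25  0.28  1.62  0.05 -1.18] [ 0.7  0.2 -0.2] 0.999875613211389
1544 [273.  77.] [ 467.7 -281.5  119.4] 0.1403 [ 467.8 -281.7] ((23.86771011352539, 49.91119384765625), 44.023258209228516)
288 [275. 205.] [ 554.1 -196.   112.7] 0.1229 [ 554.6 -195.2] ((11.929757118225098, 20.733158111572266), 43.563167572021484)
264 [248.  77.] [ 482.7 -296.8  136.8] 0.1393 [ 482.7 -296.8] ((23.538028717041016, 7.454848289489746), 45.258148193359375)
241 [298.  76.] [ 452.9 -266.1  137. ] 0.1403 [ 453.  -266.1] ((23.506629943847656, 6.659183502197266), 44.56703567504883)
397 [273.  49.] [ 447.8 -300.3   89.6] 0.0956 [ 448.4 -300.2] ((32.173892974853516, 10.470782279968262), 43.91403579711914)
1119 [274. 145.] [ 513.5 -235.9   89.7] 0.0958 [ 513.1 -236. ] ((107.9818344116211, 20.39238166809082), 44.154212951660156)
160 [275. 220.] [ 570.7 -179.6   89.5] 0.0911 [ 570.8 -179.5] ((20.441879272460938, 8.791084289550781), 43.57337188720703)
100 525 along 129.8 153.3 across [-538.2 -536.2 -526.9 -517.6 -515.7]
106 102 along 130.3 153.3 across [-539.8 -539.  -537.9 -514.9 -514.1]
112 118 along 130.0 153.4 across [-541.5 -540.6 -514.3 -512.8 -512.5]
118 125 along 130.5 153.5 across [-543.  -542.8 -541.2 -511.2 -510.2]
124 124 along 130.1 153.6 across [-544.5 -544.3 -511.2 -509.7 -508.8]
130 146 along 129.8 153.7 across [-552.4 -545.9 -544.4 -508.2 -502.5]
136 404 along 130.3 153.7 across [-552.3 -550.8 -546.4 -503.6 -502.4]
batten across [-531.6 -526.1 -520.8]
[44.524185]
```

View pics/w7c.png

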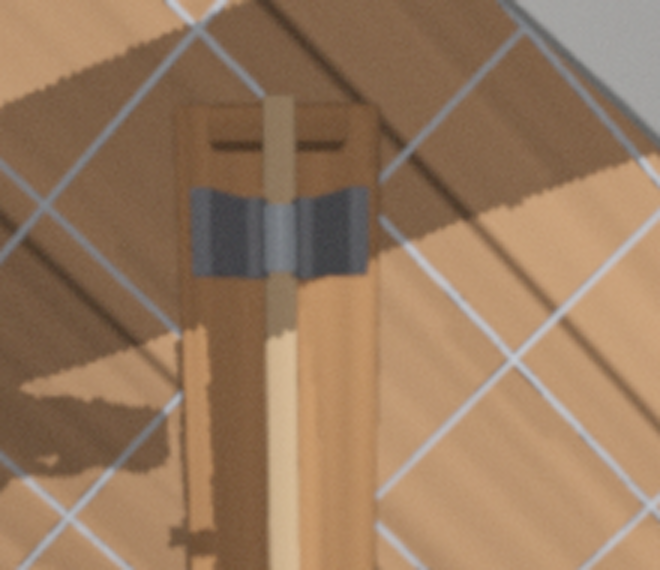

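The grey clip shows clearly at crop centre (280,235), astride the batten. Its centre is (467.7, -281.4) mm, the angle is 44°, and the lever tops are at 0.140. The pinch height is therefore about 0.129.

```bash
python3 go.py .4677 -.2814 .22 -136;python3 go.py .4677 -.2814 .129 -136
```

```text
(array([ 0.2409, -0.0105,  0.2653]), np.float64(0.001))
(array([ 0.25  , -0.0167,  0.4925]), np.float64(0.001))
```

Call:
{"method": "drive_tool", "body": {"commands": [[1,0.12,-0.005,0.08,0],[1,0.24,-0.01,0.18,0],[1,0.241,-0.01,0.265,0],[1,0.244,-0.013,0.34,0],[1,0.247,-0.015,0.42,0],[1,0.25,-0.017,0.47,0],[1,0.25,-0.017,0.492,0],[1,0.25,-0.017,0.492,0],[1,0.25,-0.017,0.492,0],[1,0.25,-0.017,0.492,0]]}}

```text
t: 13.82
tool_pos: [0.4678, -0.2823, 0.1302]
ee_rot: [3.116, 0.04, -2.372]
ft_force: [0.6, 0.2, 1.0]
gripper_width: 1.0
grip_force: 0.0
```

Call:
{"method": "drive_tool", "body": {"commands": [[0.25,0,0,0,0],[0.25,0,0,0,0],[0.25,0,0,0,0],[0.25,0,0,0,0],[0.25,0,0,0,0],[0.25,0,0,0,0]]}}

```text
t: 14.58
tool_pos: [0.4692, -0.2832, 0.1324]
ee_rot: [3.121, 0.042, -2.372]
ft_force: [0.2, -0.0, 13.6]
gripper_width: 0.311
grip_force: 60.9
```

Call:
{"method": "drive_tool", "body": {"commands": [[0.25,-0.001,0.0005,-0.02,0],[0.25,-0.002,0.001,-0.05,0],[0.25,-0.004,0.0025,-0.1,0],[0.25,-0.008,0.005,-0.2,0],[0.25,-0.014,0.008,-0.34,0],[0.25,-0.02,0.013,-0.48,0],[0.25,-0.02,0.013,-0.48,0],[0.25,-0.02,0.013,-0.48,0]]}}

```text
t: 15.58
tool_pos: [0.4675, -0.2817, 0.3212]
ee_rot: [3.114, 0.04, -2.372]
ft_force: [0.4, -0.4, -0.8]
gripper_width: 0.308
grip_force: 59.2
```

```bash
python3 snap.py w8; python3 snap.py s8 side; python3 - <<'E'
from h import *
S=load('s8.npz');p=proj(S,[[.467,-.283,.27]])[0].astype(int);print(p)
W=load('w8.npz');
a=cv2.resize(S['im'][p[1]-45:p[1]+55,p[0]-50:p[0]+50],(400,400),interpolation=2);b=cv2.resize(W['im'][180:380,180:380],(400,400),interpolation=2)
cv2.imwrite('pics/g8.png',np.concatenate([a,b],1))
E
```

```text
15.575 [ 0.4675 -0.2817  0.3212] [ 178.43    2.28 -135.89] [-0.57  0.19  0.19  1.59  0.05 -1.34] [ 0.4 -0.4 -0.8] 0.3083814703272362
15.625 [ 0.4672 -0.2816  0.3203] [ 178.34    2.26 -135.89] [-0.57  0.19  0.19  1.59  0.05 -1.34] [-0.1 -0.3 -0.6] 0.3089167956252455
[276 205]
```

View pics/g8.png

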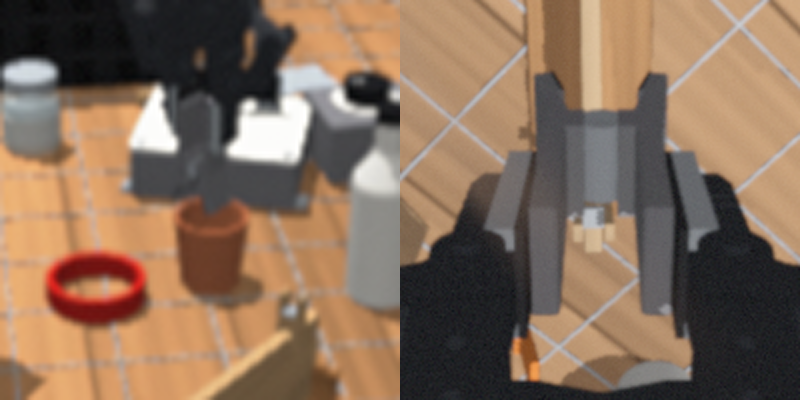

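The clip is held with the levers parallel (wrist crop: barrel around (600,160)) and the mouth pointing down. Next I measure the barrel's position in the tool frame.

```bash
python3 - <<'E'
from h import *
from scipy.spatial.transform import Rotation as Ro
W=load('w8.npz');P=cloud(W,W['d'])
R=Ro.from_euler('xyz',np.radians([178.43,2.28,-135.89])).as_matrix();t=np.array([.4675,-.2817,.3212])
Q=((P-t)@R)*1000
for v in (244,250,256,262,268,274,280,286): print(v,[(Q[v,u].round(0).astype(int).tolist()) for u in (252,258,270,280,290,300,304,310)])
# side view: clip jaws
S=load('s8.npz');PS=cloud(S,S['d']);QS=((PS-t)@R)*1000
m=(abs(QS[...,0])<25)&(abs(QS[...,1])<35)&(QS[...,2]>15)&(QS[...,2]<90);q=QS[m]
for z in range(15,90,8):
    s=q[(q[:,2]>=z)&(q[:,2]<z+8)]
    if len(s)>2: print('side',z,len(s),s.min(0).round(1),s.max(0).round(1))
E
python3 go.py .6233 .2692 .30 162.3
```

```text
244 [[12, -13, 26], [12, -10, 26], [11, -5, 28], [11, 0, 30], [12, 4, 27], [12, 9, 26], [13, 10, 25], [12, 13, 26]]
250 [[12, -13, 19], [12, -10, 19], [9, -5, 27], [7, 0, 32], [9, 4, 27], [12, 8, 19], [12, 10, 18], [12, 13, 19]]
256 [[12, -12, 13], [12, -10, 12], [5, -5, 28], [4, 0, 31], [6, 4, 28], [12, 8, 13], [12, 10, 13], [12, 12, 14]]
262 [[11, -12, 8], [12, -9, 7], [3, -5, 27], [1, 0, 31], [2, 4, 29], [11, 8, 9], [12, 9, 8], [12, 12, 7]]
268 [[11, -11, 3], [11, -9, 4], [-1, -5, 29], [-2, 0, 31], [-1, 4, 28], [11, 8, 4], [11, 9, 3], [11, 11, 3]]
274 [[11, -11, -3], [11, -9, -1], [-4, -5, 28], [-5, 0, 30], [-4, 4, 28], [9, 7, 2], [12, 9, -4], [11, 11, -2]]
280 [[12, -11, -8], [10, -9, -6], [-7, -5, 28], [-9, 0, 32], [-6, 4, 27], [7, 7, 1], [11, 8, -7], [11, 11, -8]]
286 [[10, -10, -9], [10, -8, -10], [-10, -5, 28], [-111, -1, 219], [-10, 4, 29], [4, 7, 1], [10, 8, -9], [11, 10, -11]]
side 15 28 [-12.3 -18.9  15.2] [13.3 19.9 23. ]
side 23 50 [ -8.9 -16.   23. ] [15.9 13.9 30.8]
side 31 28 [-12.9 -14.3  31.3] [15.7 13.7 38.7]
side 39 31 [-12.1 -16.4  39.1] [18.4 14.4 47. ]
side 47 33 [ -5.5 -17.5  47.3] [18.  13.8 54.9]
side 55 31 [ -9.3 -19.7  55.4] [16.6 19.8 62.7]
side 63 3 [ -7.2 -17.6  63.6] [ 5.5 14.5 64.2]
(array([-1.2357,  0.7134,  0.1196]), np.float64(-3.313))
```

The pivot sits 37 mm ahead of the TCP and is centred within 0.5 mm. The TCP must therefore end at z of about 0.147 over the lock. I'll carry the clip across, clear of the riser.

Call:
{"method": "drive_tool", "body": {"commands": [[0.25,-0.08,0.07,0,0.09],[0.25,-0.17,0.16,0,0.19],[0.25,-0.27,0.25,0,0.29],[0.25,-0.37,0.35,0,0.4],[0.25,-0.45,0.43,0,0.5],[0.25,-0.5,0.48,0,0.6],[0.25,-0.51,0.48,0,0.68],[0.25,-0.51,0.48,0,0.68],[0.25,-0.51,0.48,0,0.68]]}}

```text
t: 16.8
tool_pos: [0.4798, -0.0025, 0.334]
ee_rot: [3.094, -0.006, 2.846]
ft_force: [0.5, 0.2, -0.4]
gripper_width: 0.307
grip_force: 59.3
```

```bash
python3 go.py .6227 .267 .27 162.3
```

```text
(array([-0.1463,  0.7402,  0.1944]), np.float64(0.008))
```

Call:
{"method": "drive_tool", "body": {"commands": [[0.25,-0.02,0.1,0.03,0],[0.25,-0.05,0.24,0.06,0],[0.25,-0.08,0.38,0.1,0],[0.25,-0.11,0.52,0.14,0.008],[0.25,-0.13,0.65,0.17,0.008],[0.25,-0.146,0.74,0.194,0.008],[0.25,-0.146,0.74,0.194,0.008],[0.25,-0.146,0.74,0.194,0.008],[0.25,-0.146,0.74,0.194,0.008]]}}

```text
t: 17.92
tool_pos: [0.6234, 0.2656, 0.2721]
ee_rot: [3.093, -0.004, 2.83]
ft_force: [0.0, -0.9, -0.3]
gripper_width: 0.308
grip_force: 59.4
```

```bash
python3 go.py .6227 .267 .185 162.3;python3 go.py .6227 .267 .147 162.3; python3 snap.py w9; python3 - <<'E'
from h import *
from workcell import status
W=load('w9.npz');P=cloud(W,W['d']);t=status.get_obs()['tool_pos']
a=np.radians(-17.7);x=np.array([np.cos(a),np.sin(a)]);y=np.array([-x[1],x[0]])
D=P[...,:2]-np.array([.6233,.2692]);L=np.stack([D@x,D@y,P[...,2]],-1)*1000
def rep(nm,m):
    q=L[m];print(nm,len(q),q.min(0).round(1),np.median(q,0).round(1),q.max(0).round(1))
rep('blade+lug top',(abs(L[...,2]-104)<6)&(L[...,0]>-115)&(L[...,0]<25)&(abs(L[...,1])<15))
rep('lug end',(abs(L[...,2]-104)<6)&(abs(L[...,0])<25)&(abs(L[...,1])<15))
rep('barrel',(abs(L[...,2]-(t[2]*1000-31))<4)&(abs(L[...,0])<15)&(abs(L[...,1])<9))
E
```

```text
(array([ 0.0017, -0.0077,  0.2176]), np.float64(-0.002))
(array([ 0.0013, -0.0123,  0.3125]), np.float64(-0.002))
17.925 [0.6234 0.2656 0.2721] [177.24  -0.25 162.16] [0.39 0.41 0.38 1.51 0.04 0.7 ] [ 0.  -0.9 -0.3] 0.3081480302735732
blade+lug top 1776 [-110.6   -4.8   98.2] [-5.490e+01  1.000e-01  1.035e+02] [ 13.1   5.2 106. ]
lug end 459 [-24.8  -4.8  98.2] [ -3.9  -0.4 103.6] [ 13.1   5.1 106. ]
barrel 1418 [-12.   -9.  237.3] [ -0.6  -1.6 241.7] [ 13.5   9.  245.2]
```

The double plate measures ±5 mm about the lock point and the heights agree. I'll descend.

Call:
{"method": "drive_tool", "body": {"commands": [[0.25,0.001,-0.003,0.08,0],[0.25,0.002,-0.006,0.15,0],[0.25,0.002,-0.008,0.2,0],[0.25,0.0015,-0.009,0.235,0],[0.25,0.0015,-0.01,0.26,0],[0.25,0.0015,-0.011,0.28,0],[0.25,0.001,-0.012,0.295,0],[0.25,0.001,-0.012,0.295,0],[0.25,0.001,-0.012,0.295,0]]}}

```text
t: 19.1
tool_pos: [0.623, 0.2682, 0.1536]
ee_rot: [3.093, -0.005, 2.832]
ft_force: [-0.0, 0.1, -0.8]
gripper_width: 0.309
grip_force: 59.4
```

Call:
{"method": "drive_tool", "body": {"commands": [[0.25,0,-0.001,0.01,0],[0.25,0,-0.001,0.015,0],[0.25,0,-0.001,0.02,0],[0.25,0,-0.001,0.02,0],[0.25,0,-0.001,0.02,0]]}}

```text
t: 19.73
tool_pos: [0.6228, 0.268, 0.1466]
ee_rot: [3.093, -0.004, 2.831]
ft_force: [-3.3, -1.4, 6.5]
gripper_width: 0.309
grip_force: 60.4
```

Contact at 6.5 N puts the clip's roof on the plate. I'll press slightly and open gradually, following down as the pads swing back.

Call:
{"method": "drive_tool", "body": {"commands": [[0.25,0,0,0.004,0],[0.25,0,0,0.004,0],[0.35,0,0,0.007,0],[0.4,0,0,0.01,0],[0.45,0,0,0.013,0],[0.5,0,0,0.015,0],[0.55,0,0,0.015,0],[0.7,0,0,0.01,0],[1,0,0,0.005,0],[1,0,0,0,0],[1,0,0,0,0],[1,0,0,0,0]]}}

```text
t: 21.22
tool_pos: [0.6227, 0.2681, 0.1451]
ee_rot: [3.094, -0.005, 2.831]
ft_force: [0.3, 0.0, -0.7]
gripper_width: 0.999
grip_force: 0.0
```

```bash
python3 snap.py w10; python3 - <<'E'
from h import *
W=load('w10.npz');P=cloud(W,W['d'])
a=np.radians(-17.7);x=np.array([np.cos(a),np.sin(a)]);y=np.array([-x[1],x[0]])
D=P[...,:2]-np.array([.6233,.2692]);L=np.stack([D@x,D@y,P[...,2]],-1)*1000
for z in range(96,172,6):
    m=(L[...,2]>=z)&(L[...,2]<z+6)&(abs(L[...,0])<22)&(abs(L[...,1])<30)
    if m.sum()>5: q=L[m];print(z,len(q),q.min(0).round(1),q.max(0).round(1))
E
```

```text
21.225 [0.6227 0.2681 0.1451] [177.26  -0.29 162.23] [0.39 0.41 0.1  1.23 0.04 0.7 ] [ 0.3  0.  -0.7] 0.9990577412148485
96 106 [-20.4 -11.   96.1] [ -9.8  11.2 102. ]
102 438 [-21.9 -11.3 102. ] [ -9.5  11.2 108. ]
108 349 [-12.7 -14.5 108. ] [ 12.   14.2 114. ]
114 2147 [-12.6 -16.6 114. ] [ 12.7  15.4 120. ]
120 561 [-12.4 -18.  120. ] [ 12.3  17.6 126. ]
126 627 [-12.2 -19.8 126. ] [ 12.7  19.1 132. ]
132 696 [-11.9 -21.4 132. ] [ 12.7  20.7 138. ]
138 772 [-12.  -23.2 138. ] [ 12.9  22.3 144. ]
144 856 [-11.6 -26.1 144. ] [ 13.5  23.3 150. ]
150 1877 [-11.6 -25.9 150. ] [ 13.7  24.4 154.9]
```

The clip stands upright and centred within 1 mm. Its lever tops are at 0.154, so the pivot is at about 0.109, fully down. I'll retreat.

Call:
{"method": "drive_tool", "body": {"commands": [[1,0,0.002,-0.05,0],[1,0,0.006,-0.12,0],[1,0,0.013,-0.26,0],[1,0.05,0.018,-0.38,0],[1,0.2,0.02,-0.42,0],[1,0.3,0.02,-0.42,0],[1,0.3,0.02,-0.42,0],[1,0.3,0.02,-0.42,0]]}}

```text
t: 22.28
tool_pos: [0.5096, 0.3044, 0.3139]
ee_rot: [3.094, -0.005, 2.832]
ft_force: [-0.1, -0.4, -1.0]
gripper_width: 1.002
grip_force: 0.0
```

```bash
python3 snap.py t11 top; python3 - <<'E'
from h import *
T=load('t11.npz');T0=load('top0.npz');P=cloud(T,T['d'])
a=np.radians(-17.7);x=np.array([np.cos(a),np.sin(a)]);y=np.array([-x[1],x[0]])
D=P[...,:2]-np.array([.6233,.2692]);L=np.stack([D@x,D@y,P[...,2]],-1)*1000
m=(L[...,2]>115)&(L[...,2]<165)&(abs(L[...,0])<25)&(abs(L[...,1])<35);q=L[m];print(len(q),q.min(0).round(),q.max(0).round())
# label clip before/after
for Z in(T0,T):
    Q=cloud(Z,Z['d']);m=(Q[...,2]>.1)&(abs(Q[...,0]-.554)<.03)&(abs(Q[...,1]+.195)<.03);print((Q[m].mean(0)*1000).round(1),m.sum())
i=cv2.resize(T['im'][120:270,130:380],None,fx=3,fy=3,interpolation=2);cv2.imwrite('pics/t11c.png',i)
E
```

```text
22.275 [0.5096 0.3044 0.3139] [177.26  -0.26 162.24] [0.52 0.24 0.24 1.54 0.04 0.83] [-0.1 -0.4 -1. ] 1.00249531694601
88 [-14. -26. 115.] [ 12.  26. 162.]
[ 553.4 -194.3  113.5] 26
[ 553.2 -195.1  114. ] 24
```

View pics/t11c.png

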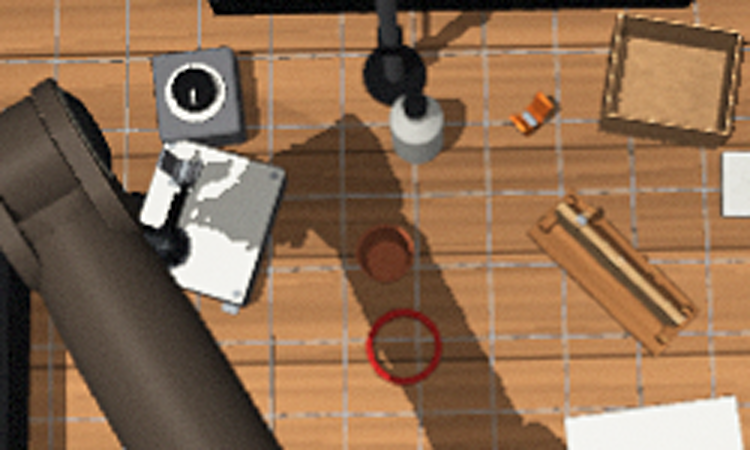

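The top view shows the clip standing over the fin and lug at (178,165). The label clip at (583,215) and the other things are unmoved. I'll hand the job in.

```bash
python3 -c "
from workcell import r;print(r.job_done())"
```

```text
the job is handed in; nothing more can be done
None
```

The isolator handle is at off and the grey clip stands fully down over the blade and lug; the arm is clear, the label clip is unmoved, no bystanders looked disturbed, and I handed the job in at about 22 s.

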